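Index the sample changer's dial, bolt it and start the reading

TASK

Turn the round aluminium dial of the sample changer, by pushing the black pegs near its rim, until its red-edged notch squarely faces the bolt between the orange marks. Then slide the yellow-handled bolt fully home into the notch, and only after that press the green start key on its grey pod right down and let it come up. Leave the beakers, brush, tin, scoop and brass weight where they are.

Things in the scene. Friction and masses are not known exactly. Their poses are not given: they have to be found in the camera images.
- changer: Blue housing of the sample changer, fixed to the dark stone slab (slab top 20 mm above the table); origin at its underside below the dial's centre, x axis along the bolt's arm, z up. A drum 224 mm across, 28 mm high, and an arm 64 mm wide, 30 mm high that ends 195 mm from the dial's centre.
- hub (a point): Centre of the dial on the level of the dial's flat top, 42 mm above the slab. x axis from the centre to the mark, z up. The dial is an aluminium disc 196 mm across and 12 mm thick; a grey dome 48 mm across in its middle and round lids around it stand at most 7 mm above its top.
- mark (a point): Where the notch has to be: a point 90 mm from the hub on the level of the dial's top, in line with the bolt, just in front of the two orange marks either side of the bolt. Fixed to the housing; same axes as hub.
- notch (a point): The dial's single notch, a gap in the rim 24 mm wide, 23 mm deep with a red rim block on each side: point mid-way across it, 90 mm from the hub, level with the dial's top, turning with the dial; x axis outwards. Six upright black pegs (to push), 12 mm across, 30 mm high above the dial's top, stand 80 mm from the hub at 30, 90, 150, 210, 270, 330 degrees from the notch.
- dial (a joint): Angle of the dial in rad, 0 when the notch faces the mark, growing counter-clockwise seen from above; it turns endlessly both ways (so 2 pi is also at the mark), takes about 0.1 N m (1.3 N at a peg), and stays where it is left, coasting 1 to 3 mm only if pushed fast.
- bolt_handle (a point): Centre of the top of the yellow upright handle of the bolt, 18 mm across; its top is 76 mm above the slab and its upper 32 mm is free above the 44 mm high guide rails (so it can be pushed or pinched over that length). The handle is 165 mm from the hub when the bolt is drawn back and 137 mm when home.
- bolt (a joint): Travel of the bolt towards the hub in m: 0 drawn back, 0.028 home (stop). It slides with about 2 N and stays where it is left. Its steel tip, 12 mm wide with a round nose, meets the rim at about 0.008 and can only pass into the notch when this faces it within about 6 mm (a few mm more are drawn in by the round nose).
- key_top (a point): Centre of the top of the green round start key, 28 mm across, on a grey pod 70 x 90 x 32 mm fixed to the slab; the key's top is 54 mm above the slab. Pressed straight down.
- key (a joint): Travel of the start key in m: 0 up, 0.006 right down (about 5 N); it springs back.
- beaker_a: Bystander: clear plastic beaker, 80 mm across, 100 mm high, origin at the centre of its underside.
- beaker_b: Bystander: white plastic beaker, 80 mm across, 100 mm high, origin at the centre of its underside.
- brush: Bystander: wooden brush 200 mm long, 42 mm wide, 20 mm high, lying on the slab beyond the dial; origin under its middle, x axis from handle to bristles.
- tin: Bystander: aluminium moisture tin with lid, 62 mm across, 35 mm high, origin at the centre of its underside.
- scoop: Bystander: steel spoon 200 mm long, 52 mm wide at the bowl, 20 mm high, lying on the slab; origin under its middle, x axis from handle to bowl.
- weight: Bystander: brass calibration weight, 26 mm across, 38 mm high, origin at the centre of its underside.

How it is judged (in metres and radians):
On the way, in this order (a step that is already met when the one before it is completed fails the run):
1. the dial's notch faces the mark (within 8 mm at the rim), the bolt still drawn back (horizontal distance between notch and mark below 0.008 m and value of joint bolt below 0.008 m), for 0.3 s.
2. the bolt is slid home into the notch (horizontal distance between notch and mark below 0.008 m and value of joint bolt above 0.022 m), for 0.2 s.
3. the start key is pressed down with the bolt home (all of step 2 and value of joint key above 0.0045 m), for 0.02 s.
4. the start key has come up again (value of joint key below 0.002 m), for 0.1 s.
At the end, for the whole second after the job is handed in: The notch faces the mark within 8 mm at the rim, the bolt is home in it (travel over 22 of 28 mm), the dial is still, and the start key, pressed at least 4.5 of 6 mm after the bolt was home, is up again (all of step 2 and value of joint key below 0.002 m and velocity of joint dial between -0.1 and 0.1 rad/s); the robot touches nothing.
It fails at once if the start key is pressed before the bolt is home (value of joint key above 0.003 m and value of joint bolt below 0.022 m).
It fails at once if a beaker, the brush, tin, scoop or weight is moved by more than 30 mm (distance of any of beaker_a, beaker_b, brush, tin, scoop, weight from where it was at the start of the episode above 0.03 m).
It also fails if it takes over 51 s, if anything falls off the work surface, if the arm or the gripper's body presses on something with over 40 N, if the wrist force passes 120 N, or if a joint passes its speed limit or range.

ROBOT

A 7-joint arm with a two-finger parallel gripper is mounted at the origin on the work surface. World frame = base frame: x ahead of the robot, y to its left, z up, the work surface at z = 0. Lengths are in m, angles in degrees, forces in N, time in s.
With the tool pointing down it reaches from about 0.35 to 0.775 m from the base axis. Payload 3.1 kg.
Tool frame: the origin (TCP) lies on the centre line of the jaws, within the pads' length; the fingertips stand 19 mm ahead of it and the grasp point (between the pads) is the TCP; z points along the fingers, y is the line along which they close (so a half turn about z gives the same grasp; the last joint's range is limited). The gripper opens to 85 mm and grips with 20 to 120 N. Pads are 22 mm wide; open, the fingers measure 114 mm over their backs; the gripper's body (76 mm by 85 mm) begins 54 mm behind the grasp point. The pads swing forward as they close: fully open they stand 13 mm farther back than shut.
Start: joints at [67.053, 17.813, 0.802, 86.603, -0.252, 75.585, -1.558], TCP at [0.193, -0.515, 0.25] pointing down, gripper open.
Joint ranges: [-154.91, 154.91], [-16.99, 109.72], [-72.82, 74.43], [7.12, 147.25], [-82.49, 262.49], [11.32, 116.49], [-174.64, 174.64]. Speed limits (degrees/s): [159.86, 159.86, 180, 180, 180, 180, 180].

INTERFACE

Orientations are given as [roll, pitch, yaw] about the fixed x, y, z axes, in that order (R = Rz(yaw) Ry(pitch) Rx(roll)).
In Python, from rig import get_obs, get_image, workorder gives the robot as it stands. The module is installed in compiled form; this text tells all that it offers.
- The arm moves only by the tool move_arm, never from a script. Its arguments are lists of equal length, an entry for each row: "linear": the shift along the tool's x, y, z in cm, a list of three; "rot": the turn, a rotation vector about the tool's x, y, z in rad, a list of three; "claw": the closure, from -1 (fully open) to 1 (shut), so that 0 is half open. A call has 1 to 20 rows; each row shifts and turns the commanded pose from where the row before left it, along the tool's axes as they then stand; what a row does not reach is not made up. A row lasts 1/10 s, in which the tool goes at most 50 mm and 8.59 degrees, less where a joint would pass 70% of its speed; a pose out of reach is approached as far as the arm can. A call with a gripper value outside its range is refused whole. The fingers move at their own pace and stop on an object; "grip_force" is the grip in N (left out, the last holds). Time passes only in rows, so rows that do not move let the fingers close. It gives the time, the measured TCP pose, the force, the opening and the grip force at its end, in the units of the state.
- get_obs(): the state, without advancing time (a new reading comes with each control period).
- get_image(name): name is "scene" or "top" or "wrist"; returns a dict with "frame" (384x512x3 uint8, blue, green, red), "fov_y" (degrees; the focal length in pixels is half the picture's height over the tangent of half this angle, whatever the lens; pixels are square), "cx", "cy" (the principal point, pixels), "k1" (the pictures are not rectified: a ray, as slopes to the right and down, at radius r is drawn at 1 + k1 r^2 times it, then the intrinsics apply), "rvec" (rotation vector, rad) and "tvec" (3), from world to camera coordinates, as OpenCV has them. Camera axes: x right, y down, z forward; pixel columns grow to the right and rows downward; lengths in m; the calibration is good to about 2 mm. A picture is of the moment at which its call begins. There is no depth.
- workorder.hand_in(): hands the job in; it is judged then, once.
The state is a dict: "time_s": time; "joint_positions": joint angles; "qvel": joint speeds; "joint_efforts": joint torques, N m; "tcp_pos": TCP position; "tcp_rot": TCP orientation; "contact_force": force on the tool from outside, world axes, zero at the start; "wrist_torque": the same for the moment, N m; "opening": opening from 0.0 (shut) to 1.0 (fully open); "grip_force": force on a finger pad.
Only numpy, scipy, OpenCV 4.12 (cv2) and the standard library are available. Lean on these libraries where they do the work, as an engineer would, in place of code of your own. Each camera call takes 0.05 s, during which the arm holds its last target. There are 200 camera calls.

## Working session

There is one attempt and no reset: what is moved stays moved. The work goes in short steps, Python scripts to look and compute and a tool call to move; the robot and the scene stay as the last step left them, time stands still between calls to the robot, and variables do not carry over. Pictures are saved under pics/ and viewed, at most 10 in all, crops included, and the job is handed in when it is done.

Besides the shell and the picture viewer there is one more tool, called after ">>>" as name(argument=value, ...) on one line, values as JSON. move_arm: Moves the arm, as the interface text tells. Its arguments: {"type":"object","properties":{"linear":{"type":"array"},"rot":{"type":"array"},"claw":{"type":"array"},"grip_force":{"type":"number"}},"required":["linear","rot","claw"]}

```bash
mkdir -p pics; cat > h.py <<'E'
import numpy as np, cv2
from rig import get_obs, get_image
def K(im):
    h,w=im["frame"].shape[:2]; f=h/2/np.tan(np.radians(im["fov_y"])/2)
    return np.array([[f,0,im["cx"]],[0,f,im["cy"]],[0,0,1]]), np.array([im["k1"],0,0,0.])
def cast(im,uv,z):
    k,d=K(im); p=cv2.undistortPoints(np.array(uv,float).reshape(-1,1,2),k,d,None,None).reshape(-1,2)
    R=cv2.Rodrigues(np.array(im["rvec"],float))[0]; t=np.array(im["tvec"],float).ravel()
    c=-R.T@t; v=np.c_[p,np.ones(len(p))]@R
    return c+v*((z-c[2])/v[:,2])[:,None]
def proj(im,P):
    k,d=K(im); return cv2.projectPoints(np.array(P,float).reshape(-1,1,3),np.array(im["rvec"],float),np.array(im["tvec"],float),k,d)[0].reshape(-1,2)
def blobs(im,lo,hi,amin=15):
    m=cv2.inRange(cv2.cvtColor(im["frame"],cv2.COLOR_BGR2HSV),np.array(lo),np.array(hi))
    n,l,s,c=cv2.connectedComponentsWithStats(m)
    return [(int(s[i,4]),c[i].round(1)) for i in range(1,n) if s[i,4]>=amin]
E
python3 - <<'E'
from h import *
import pickle
o=get_obs(); print(o)
ims={n:get_image(n) for n in("top","scene")}
pickle.dump(ims,open("i0.pkl","wb"))
for n,im in ims.items():
    cv2.imwrite(f"pics/{n}0.png",cv2.resize(im["frame"],(800,600),interpolation=cv2.INTER_CUBIC))
    print(n,im["fov_y"],im["k1"],im["tvec"])
    for c,lo,hi in(("yellow",(22,120,90),(35,255,255)),("green",(45,90,50),(85,255,255)),("orange",(8,150,120),(20,255,255)),("red",(0,130,80),(6,255,255)),("red2",(172,130,80),(180,255,255)),("blue",(100,100,40),(125,255,255))):
        print(c,blobs(im,lo,hi))
E
```

```text
{'time_s': 0.0, 'joint_positions': array([67.05294077, 17.86204575,  0.80085729, 86.69423641, -0.25241757,
       75.58387941, -1.55980422]), 'qvel': array([ 0.00519353,  0.0287091 ,  0.02469243, -0.0500076 ,  0.06282265,
       -0.08297035,  0.09642029]), 'joint_efforts': array([-2.99820322e-04, -3.79914308e+01,  1.45841888e-01, -2.30590010e+01,
        1.22274828e-02,  1.36437276e-02,  1.76595046e-05]), 'tcp_pos': array([ 0.1929089 , -0.5143112 ,  0.24918952]), 'tcp_rot': array([-1.79861696e+02,  5.08603304e-03,  2.05615675e+01]), 'contact_force': array([-0.170026  ,  0.05047082, -0.08885165]), 'wrist_torque': array([-0.01153994, -0.01016518, -0.02906942]), 'grip_force': 0.0, 'opening': 1.0002471389309653}
top 52.014623493448426 -0.01034211110990258 [-0.01578171  0.6571283   1.10513128]
yellow [(27, array([281.6, 220.9])), (26, array([254.6, 224. ])), (16, array([269.9, 230.1])), (28, array([213.5, 234.2]))]
green [(3009, array([441.5, 201.3])), (444, array([ 72.8, 244.5])), (75, array([379. , 247.4]))]
orange []
red [(80, array([410.1, 110.1])), (33, array([263.7, 244.1])), (30, array([276.5, 243.3]))]
red2 []
blue [(90, array([186. , 104.6])), (90, array([210.9, 104.9])), (89, array([235.9, 105.2])), (90, array([260.9, 105.7])), (1051, array([255.6, 225.2]))]
scene 51.819901573589675 -0.03911742275617611 [-0.0969205  -0.33484716  1.46151637]
yellow [(33, array([289.7, 160.3]))]
green [(176, array([427.1, 145.4])), (80, array([110.8, 179. ])), (3581, array([ 28.3, 244.6]))]
orange [(18, array([274.3, 169.9])), (15, array([280.7, 176.4]))]
red [(15, array([235.4, 168.4])), (198, array([ 26.6, 365. ]))]
red2 []
blue [(15, array([268.4, 174.4])), (1325, array([248.8, 210.3])), (196, array([385.8, 299.8])), (210, array([347.5, 305.3])), (210, array([308.6, 311.1])), (221, array([268.6, 316.7]))]
```

View pics/top0.png

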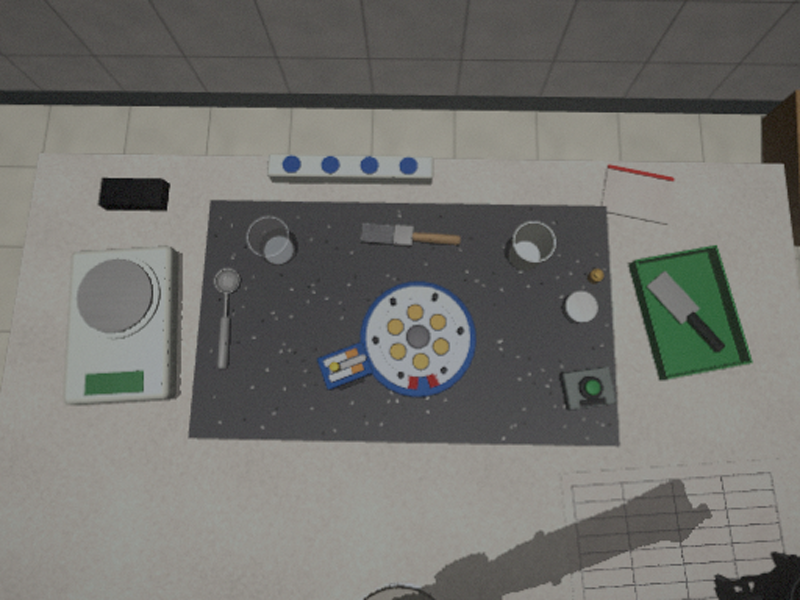

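View pics/scene0.png

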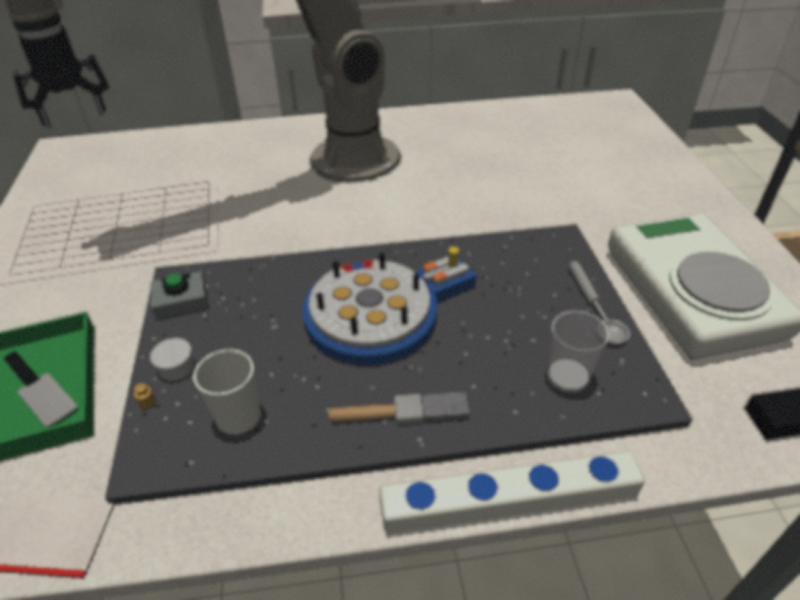

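The top view (800x600) shows the dial at (418,336), the notch with its red blocks at (422,381), the yellow handle at (334,367), the key at (592,386) and the pegs near the rim. The scene view agrees: the bolt is on the robot's left side, with the pod on the right.

```bash
python3 - <<'E'
from h import *
import pickle
from scipy.optimize import least_squares
ims=pickle.load(open("i0.pkl","rb")); t=ims["top"]; s=ims["scene"]
def circ(P,r):
    f=least_squares(lambda c:np.hypot(*(P-c[:2]).T)-c[2],[*P.mean(0),r],loss="soft_l1",f_scale=.001); return f.x
hsv=cv2.cvtColor(t["frame"],cv2.COLOR_BGR2HSV)
m=cv2.inRange(hsv,np.array((100,100,40)),np.array((125,255,255))); m[:160]=0
c=max(cv2.findContours(m,cv2.RETR_EXTERNAL,cv2.CHAIN_APPROX_NONE)[0],key=len).reshape(-1,2)
P=cast(t,c,.048)[:,:2]; print("drum",circ(P,.112))
# inner edge of blue ring = dial rim
w=cv2.inRange(hsv,np.array((0,0,110)),np.array((180,70,255))); w[:175]=0;w[260:]=0;w[:,:233]=0;w[:,:]=w; w[:,305:]=0
c=max(cv2.findContours(w,cv2.RETR_EXTERNAL,cv2.CHAIN_APPROX_NONE)[0],key=len).reshape(-1,2)
hub=circ(cast(t,cv2.convexHull(c).reshape(-1,2),.062)[:,:2],.098); print("dial",hub)
g=cast(t,[(267.5,215)],.067); print("dome",g)
y=[cast(t,[(213.5,234.2)],.094),cast(s,[(289.7,160.3)],.08)]; print("handle",y)
k=[cast(t,[(379,247.4)],.074),cast(s,[(110.8,179)],.074)]; print("key",k)
r=cast(t,[(263.7,244.1),(276.5,243.3)],.064); print("red",r)
print("orange scene",cast(s,[(274.3,169.9),(280.7,176.4)],.064))
h=hub[:2]
d=y[0][0,:2]-h; print("bolt dir",np.degrees(np.arctan2(d[1],d[0])),np.hypot(*d))
d=r.mean(0)[:2]-h; print("notch dir",np.degrees(np.arctan2(d[1],d[0])),np.hypot(*d))
big=cv2.resize(t["frame"][170:265,195:400],None,fx=3.9,fy=3.9,interpolation=cv2.INTER_CUBIC); cv2.imwrite("pics/crop.png",big)
E
```

```text
drum [ 0.55591349 -0.01986572  0.11190378]
dial [ 0.55763272 -0.02340065  0.09863655]
dome [[ 0.55689342 -0.02472821  0.067     ]]
handle [array([[0.49546675, 0.12877279, 0.094     ]]), array([[0.4813958 , 0.13116376, 0.08      ]])]
key [array([[ 0.46754782, -0.34700996,  0.074     ]]), array([[ 0.47395234, -0.34675577,  0.074     ]])]
red [[ 0.47190478 -0.01492371  0.064     ]
 [ 0.47486334 -0.05215992  0.064     ]]
orange scene [[0.49569676 0.08650299 0.064     ]
 [0.52473743 0.09841708 0.064     ]]
bolt dir 112.22101818827808 0.16438176489869208
notch dir -173.13622858534904 0.08485681452011497
```

View pics/crop.png

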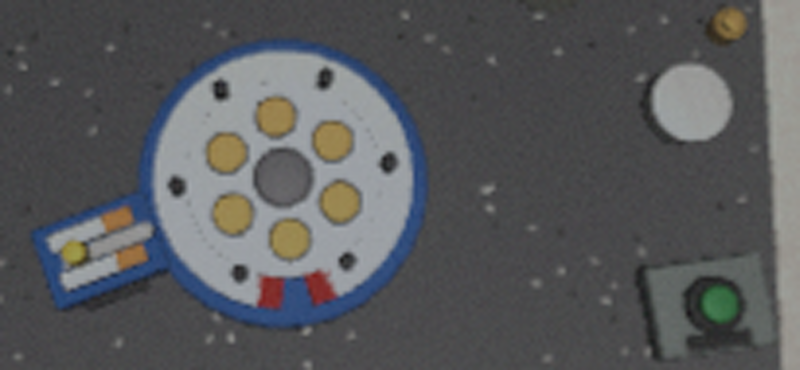

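```bash
cat >> h.py <<'E'
from scipy.spatial.transform import Rotation as Ro
def plan(p,yaw):
    o=get_obs(); R=Ro.from_euler("xyz",o["tcp_rot"],degrees=True); T=Ro.from_euler("xyz",[180,0,yaw],degrees=True)
    r=(R.inv()*T).as_rotvec(); d=np.array(p)-o["tcp_pos"]
    print("rot",r.round(4),"| shift before rot cm",(100*R.inv().apply(d)).round(2),"| after rot cm",(100*T.inv().apply(d)).round(2))
E
python3 - <<'E'
from h import *
import pickle
from scipy.optimize import least_squares
ims=pickle.load(open("i0.pkl","rb")); t=ims["top"]
R=cv2.Rodrigues(np.array(t["rvec"],float))[0]; print("cam",-R.T@np.array(t["tvec"]).ravel())
v=cv2.cvtColor(t["frame"],cv2.COLOR_BGR2HSV)
m=cv2.inRange(v,np.array((0,0,0)),np.array((180,255,95)))
n,l,s,c=cv2.connectedComponentsWithStats(m)
B=[c[i] for i in range(1,n) if 6<s[i,4]<60 and 233<c[i][0]<305 and 180<c[i][1]<250]
P=cast(t,B,.079)[:,:2]; print(P.round(4))
# fit hub and phase
q=lambda x:np.array([[x[0]+.08*np.cos(x[2]+k*np.pi/3),x[1]+.08*np.sin(x[2]+k*np.pi/3)] for k in range(6)])
f=least_squares(lambda x:np.min(np.linalg.norm(P[:,None]-q(x)[None],axis=2),1),[.557,-.0235,np.radians(217)])
print("hub",f.x[:2],"peg ph",np.degrees(f.x[2])%60, "rms",np.sqrt((f.fun**2).mean())); print(q(f.x).round(4))
plan([.567,-.103,.16],97)
E
```

```text
cam [ 0.40012029 -0.01578852  1.22189864]
[[ 0.631  -0.0541]
 [ 0.6205  0.0247]
 [ 0.568  -0.1026]
 [ 0.5472  0.0561]
 [ 0.4937 -0.0717]
 [ 0.4837  0.0075]]
hub [ 0.55732885 -0.02334557] peg ph 37.340241331680744 rms 0.00035801399287378543
[[ 0.4937 -0.0719]
 [ 0.5675 -0.1027]
 [ 0.6312 -0.0542]
 [ 0.6209  0.0252]
 [ 0.5471  0.056 ]
 [ 0.4835  0.0075]]
rot [-0.0018 -0.0014 -1.334 ] | shift before rot cm [ 49.47 -25.36   8.98] | after rot cm [36.27 42.14  8.93]
```

>>> move_arm(linear=[[0, 0, 0], [0, 0, 0], [0, 0, 0], [0, 0, 0], [0, 0, 0], [0, 0, 0], [0, 0, 0], [0, 0, 0], [0, 0, 0], [0, 0, 0], [1, 1.1, 0.2], [2, 2.3, 0.4], [3, 3.5, 0.4], [3, 3.5, 0.4], [3, 3.5, 0.4], [3, 3.5, 0.4], [3, 3.5, 0.4], [3, 3.5, 0.4], [3, 3.5, 0.4], [3, 3.5, 0.4]], rot=[[0, 0, -0.134], [0, 0, -0.134], [0, 0, -0.134], [0, 0, -0.134], [0, 0, -0.134], [0, 0, -0.134], [0, 0, -0.134], [0, 0, -0.134], [0, 0, -0.134], [0, 0, -0.134], [0, 0, 0], [0, 0, 0], [0, 0, 0], [0, 0, 0], [0, 0, 0], [0, 0, 0], [0, 0, 0], [0, 0, 0], [0, 0, 0], [0, 0, 0]], claw=[-1, -1, -1, -1, -1, -1, -1, -1, -1, -1, 0.2, 0.2, 0.2, 0.2, 0.2, 0.2, 0.2, 0.2, 0.2, 0.2], grip_force=20)

```text
time_s: 2.1
tcp_pos: [0.4708, -0.2041, 0.2119]
tcp_rot: [-180.0, -0.0, 97.2]
contact_force: [0.5, -0.9, -0.1]
opening: 0.401
grip_force: 0.0
```

>>> move_arm(linear=[[3, 3.5, 0.4], [3, 3.5, 0.4], [2, 2.3, 0.4], [1, 1.1, 0], [0, 0, 0], [0, 0, 0], [0, 0, 0]], rot=[[0, 0, 0], [0, 0, 0], [0, 0, 0], [0, 0, 0], [0, 0, 0], [0, 0, 0], [0, 0, 0]], claw=[0.2, 0.2, 0.2, 0.2, 0.2, 0.2, 0.2])

```text
time_s: 2.8
tcp_pos: [0.5606, -0.1073, 0.2004]
tcp_rot: [-179.9, 0.1, 97.1]
contact_force: [-0.4, 0.1, 0.7]
opening: 0.398
grip_force: 0.0
```

```bash
python3 - <<'E'
from h import *
o=get_obs(); print(o["tcp_pos"],o["tcp_rot"],o["opening"],o["joint_positions"])
plan([.5675,-.1027,.089],97.3)
im=get_image("wrist"); cv2.imwrite("pics/w1.png",im["frame"]); print(proj(im,[[.5675,-.1027,.092],[.5573,-.0233,.069]]))
E
```

```text
[ 0.560638   -0.10729664  0.20037848] [-1.79932579e+02  1.09528265e-01  9.70834445e+01] 0.39763878010495457 [ 28.70588531  24.51227628 -27.51161109  86.99681369  11.79279703
  71.40369109   6.61551444]
rot [-0.0012  0.0019 -0.0038] | shift before rot cm [ 0.39  0.75 11.14] | after rot cm [ 0.37  0.74 11.14]
[[270.6991222  192.55980231]
 [270.38849856  92.92683745]]
```

View pics/w1.png

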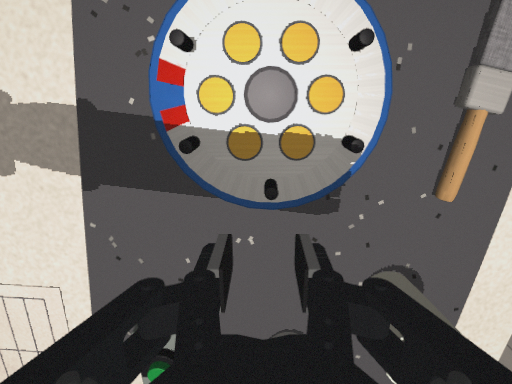

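The wrist view shows the target peg at (271,187), where the calibration predicts it. The fingers are centred on its line.

>>> move_arm(linear=[[0.2, 0.4, 1], [0.2, 0.3, 2], [0, 0, 2], [0, 0, 2], [0, 0, 2], [0, 0, 1.5], [0, 0, 0.6], [0, 0, 0], [0, 0, 0], [0, 0, 0], [0, 0, 0], [0, 0, 0]], rot=[[0, 0, 0], [0, 0, 0], [0, 0, 0], [0, 0, 0], [0, 0, 0], [0, 0, 0], [0, 0, 0], [0, 0, 0], [0, 0, 0], [0, 0, 0], [0, 0, 0], [0, 0, 0]], claw=[0.2, 0.2, 0.2, 0.2, 0.2, 0.2, 0.2, 0.2, 0.8, 0.8, 0.8, 0.8])

```text
time_s: 4.05
tcp_pos: [0.5686, -0.0999, 0.0902]
tcp_rot: [179.9, 0.0, 97.3]
contact_force: [-1.9, -1.1, 2.3]
opening: 0.125
grip_force: 20.3
```

>>> move_arm(linear=[[0.03, -0.64, 0], [0.03, -0.64, 0], [0.03, -0.64, 0], [0.03, -0.64, 0], [0.03, -0.64, 0], [0.03, -0.64, 0], [0.03, -0.64, 0], [0.03, -0.64, 0], [0.03, -0.64, 0], [0.03, -0.64, 0], [0.03, -0.64, 0], [0.03, -0.64, 0], [0.03, -0.64, 0], [0.03, -0.64, 0], [0.03, -0.64, 0], [0.03, -0.64, 0], [0, 0, 0], [0, 0, 0], [0, 0, 0]], rot=[[0, 0, 0.083], [0, 0, 0.083], [0, 0, 0.083], [0, 0, 0.083], [0, 0, 0.083], [0, 0, 0.083], [0, 0, 0.083], [0, 0, 0.083], [0, 0, 0.083], [0, 0, 0.083], [0, 0, 0.083], [0, 0, 0.083], [0, 0, 0.083], [0, 0, 0.083], [0, 0, 0.083], [0, 0, 0.083], [0, 0, 0], [0, 0, 0], [0, 0, 0]], claw=[0.8, 0.8, 0.8, 0.8, 0.8, 0.8, 0.8, 0.8, 0.8, 0.8, 0.8, 0.8, 0.8, 0.8, 0.8, 0.8, 0.8, 0.8, 0.8])

```text
time_s: 5.95
tcp_pos: [0.4853, -0.0518, 0.09]
tcp_rot: [180.0, 0.2, 21.2]
contact_force: [-6.1, -1.0, 6.5]
opening: 0.131
grip_force: 20.8
```

```bash
python3 - <<'E'
from h import *
o=get_obs(); print(o["tcp_pos"],o["tcp_rot"],o["contact_force"])
d=o["tcp_pos"][:2]-[.5573,-.0233]; print(np.hypot(*d),np.degrees(np.arctan2(d[1],d[0]))%360)
im=get_image("top"); print(blobs(im,(0,130,60),(6,255,255),8)); print(blobs(im,(22,120,90),(35,255,255)))
cv2.imwrite("pics/t2.png",cv2.resize(im["frame"][170:265,195:345],None,fx=5,fy=5,interpolation=cv2.INTER_CUBIC))
E
```

```text
[ 0.48531263 -0.05180746  0.09004516] [1.79958482e+02 1.71410627e-01 2.12095231e+01] [-6.08729756 -1.04633253  6.51751197]
0.07742645833099583 201.6038838682476
[(81, array([410.2, 110.1])), (35, array([237.9, 218.8])), (29, array([242.1, 230.7]))]
[(46, array([251.9, 220.3])), (28, array([213.5, 234.2]))]
```

View pics/t2.png

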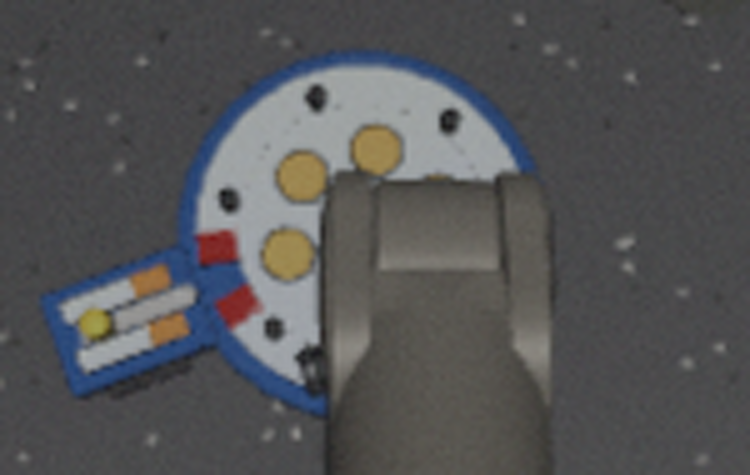

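The crop shows the red blocks at (216,248) and (238,305), straddling the bolt tip at (190,295). Next I check the exact angle.

```bash
python3 - <<'E'
from h import *
im=get_image("top"); h=np.array([.5573,-.0233])
r=cast(im,[(237.9,218.8),(242.1,230.7)],.064)[:,:2]; d=r.mean(0)-h; print("notch",np.degrees(np.arctan2(d[1],d[0])),np.hypot(*d))
P=cast(im,np.array([(316,98),(450,121),(229,199),(274,327)])/5+[195,170]-.4,.079)[:,:2]-h
print("pegs",np.degrees(np.arctan2(P[:,1],P[:,0]))%60,np.hypot(*P.T))
d=cast(im,[(213.5,234.2)],.094)[0,:2]-h;print("bolt",np.degrees(np.arctan2(d[1],d[0])))
# steel bar & orange marks (low sat bar): crop estimates
Q=cast(im,np.array([(190,295),(151,279),(170,330)])/5+[195,170]-.4,.06)[:,:2]-h
print("tip,orange mid",np.degrees(np.arctan2(Q[:,1],Q[:,0])),np.degrees(np.arctan2(*(Q[1:].mean(0))[::-1])))
plan([.4955,.1288,.2],112)
E
```

```text
notch 110.8950524629533 0.08465706566107915
pegs [20.98457958 20.50677118 20.50099372 20.61771571] [0.07961448 0.08008086 0.07938909 0.07896321]
bolt 112.12680389865962
tip,orange mid [112.39775053 104.67474035 119.10007873] 111.87806247632184
rot [-0.0019  0.0028 -1.5848] | shift before rot cm [  7.45 -16.46 -11.03] | after rot cm [ 16.37   7.71 -11.  ]
```

>>> move_arm(linear=[[0, 0.16, 0], [0, 0, 0], [0, 0, 0], [0, 0, 0], [0, 0, 0], [0, 0, 0], [0, 0, -1], [0, 0, -2], [0, 0, -3], [0, 0, -3], [0, 0, -2], [0, 0, 0], [0, 0, 0]], rot=[[0, 0, 0], [0, 0, 0], [0, 0, 0], [0, 0, 0], [0, 0, 0], [0, 0, 0], [0, 0, 0], [0, 0, 0], [0, 0, 0], [0, 0, 0], [0, 0, 0], [0, 0, 0], [0, 0, 0]], claw=[0.8, 0.8, 0.8, 0.2, 0.2, 0.2, 0.2, 0.2, 0.2, 0.2, 0.2, 0.2, 0.2])

```text
time_s: 7.35
tcp_pos: [0.4874, -0.052, 0.1997]
tcp_rot: [180.0, -0.1, 21.3]
contact_force: [-0.6, 0.6, 0.1]
opening: 0.401
grip_force: 0.0
```

>>> move_arm(linear=[[0, 0, 0], [0, 0, 0], [0, 0, 0], [0, 0, 0], [0, 0, 0], [0, 0, 0], [0, 0, 0], [0, 0, 0], [0, 0, 0], [0, 0, 0], [0, 0, 0], [0, 0, 0], [2, 1, 0], [3, 1.4, 0], [3, 1.4, 0], [3, 1.4, 0], [3, 1.4, 0], [2, 1, 0], [0, 0, 0], [0, 0, 0]], rot=[[0, 0, -0.132], [0, 0, -0.132], [0, 0, -0.132], [0, 0, -0.132], [0, 0, -0.132], [0, 0, -0.132], [0, 0, -0.132], [0, 0, -0.132], [0, 0, -0.132], [0, 0, -0.132], [0, 0, -0.132], [0, 0, -0.132], [0, 0, 0], [0, 0, 0], [0, 0, 0], [0, 0, 0], [0, 0, 0], [0, 0, 0], [0, 0, 0], [0, 0, 0]], claw=[0.2, 0.2, 0.2, 0.2, 0.2, 0.2, 0.2, 0.2, 0.2, 0.2, 0.2, 0.2, 0.2, 0.2, 0.2, 0.2, 0.2, 0.2, 0.2, 0.2])

```text
time_s: 9.35
tcp_pos: [0.4968, 0.1243, 0.1979]
tcp_rot: [-179.8, 0.0, 112.1]
contact_force: [0.2, -0.3, 0.6]
opening: 0.395
grip_force: 0.0
```

```bash
python3 - <<'E'
from h import *
o=get_obs(); print(o["tcp_pos"],o["tcp_rot"],o["opening"])
plan([.4955,.1288,.089],112)
im=get_image("wrist"); cv2.imwrite("pics/w2.png",im["frame"])
print(blobs(im,(22,120,60),(35,255,255)),blobs(im,(0,130,60),(6,255,255),30)); print(proj(im,[[.4955,.1288,.096],[.5573,-.0233,.069]]))
E
```

```text
[0.49680754 0.12434146 0.1978977 ] [-1.79820696e+02  4.44952249e-03  1.12077905e+02] 0.39524985680180535
rot [-0.0031  0.0001  0.0014] | shift before rot cm [ 0.46  0.08 10.89] | after rot cm [ 0.46  0.05 10.89]
[(481, array([263.3, 189.3]))] [(413, array([244.9, 255.8])), (414, array([281.1, 256.1]))]
[[262.71634529 193.77478753]
 [262.89972309 330.11422005]]
```

View pics/w2.png

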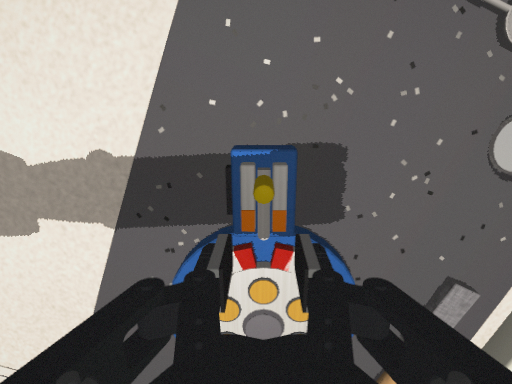

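The wrist view shows the red blocks at (245,256) and (281,256), symmetric about the bolt line at column 263, and the handle at (263,189). I descend and grip the handle.

>>> move_arm(linear=[[0.3, 0.05, 1], [0.2, 0, 2], [0, 0, 2], [0, 0, 2], [0, 0, 2], [0, 0, 1.3], [0, 0, 0.5], [0, 0, 0], [0, 0, 0], [0, 0, 0], [0, 0, 0], [0, 0, 0]], rot=[[0, 0, 0], [0, 0, 0], [0, 0, 0], [0, 0, 0], [0, 0, 0], [0, 0, 0], [0, 0, 0], [0, 0, 0], [0, 0, 0], [0, 0, 0], [0, 0, 0], [0, 0, 0]], claw=[0.2, 0.2, 0.2, 0.2, 0.2, 0.2, 0.2, 0.2, 0.8, 0.8, 0.8, 0.8], grip_force=25)

```text
time_s: 10.6
tcp_pos: [0.495, 0.1288, 0.0919]
tcp_rot: [-179.8, 0.1, 112.0]
contact_force: [-5.0, -2.1, 5.4]
opening: 0.199
grip_force: 24.9
```

>>> move_arm(linear=[[-0.2, 0, 0], [-0.3, 0, 0], [-0.3, 0, 0], [-0.3, 0, 0], [-0.3, 0, 0], [-0.3, 0, 0], [-0.3, 0, 0], [-0.3, 0, 0], [-0.3, 0, 0], [-0.2, 0, 0], [0, 0, 0], [0, 0, 0], [0, 0, 0]], rot=[[0, 0, 0], [0, 0, 0], [0, 0, 0], [0, 0, 0], [0, 0, 0], [0, 0, 0], [0, 0, 0], [0, 0, 0], [0, 0, 0], [0, 0, 0], [0, 0, 0], [0, 0, 0], [0, 0, 0]], claw=[0.8, 0.8, 0.8, 0.8, 0.8, 0.8, 0.8, 0.8, 0.8, 0.8, 0.8, 0.8, 0.8])

```text
time_s: 11.9
tcp_pos: [0.5052, 0.1035, 0.092]
tcp_rot: [-179.8, -0.0, 112.0]
contact_force: [-5.4, 0.4, 4.9]
opening: 0.197
grip_force: 25.0
```

>>> move_arm(linear=[[-0.2, 0, 0], [-0.2, 0, 0], [0, 0, 0], [0, 0, 0]], rot=[[0, 0, 0], [0, 0, 0], [0, 0, 0], [0, 0, 0]], claw=[0.8, 0.8, 0.8, 0.8])

```text
time_s: 12.3
tcp_pos: [0.5054, 0.103, 0.0919]
tcp_rot: [-179.8, -0.3, 112.1]
contact_force: [-8.1, 3.2, 5.8]
opening: 0.203
grip_force: 25.0
```

>>> move_arm(linear=[[0, 0, 0], [0, 0, 0], [0, 0, 0], [0, 0, -1], [0, 0, -2], [0, 0, -3], [0, 0, -3], [0, 0, -2], [0, 0, 0], [0, 0, 0]], rot=[[0, 0, 0], [0, 0, 0], [0, 0, 0], [0, 0, 0], [0, 0, 0], [0, 0, 0], [0, 0, 0], [0, 0, 0], [0, 0, 0], [0, 0, 0]], claw=[0.2, 0.2, 0.2, 0.2, 0.2, 0.2, 0.2, 0.2, 0.2, 0.2])

```text
time_s: 13.3
tcp_pos: [0.5086, 0.0997, 0.2018]
tcp_rot: [179.9, 0.0, 112.0]
contact_force: [-0.7, 0.1, 0.1]
opening: 0.398
grip_force: 0.0
```

```bash
python3 - <<'E'
from h import *
o=get_obs(); print(o["tcp_pos"])
im=get_image("wrist"); cv2.imwrite("pics/w3.png",im["frame"])
b=blobs(im,(22,120,60),(35,255,255)); print(b); h=np.array([.5573,-.0233])
p=cast(im,[x[1] for x in b],.09)[:,:2]; print(p,np.hypot(*(p-h).T))
plan([.4685,-.347,.2],80)
E
```

```text
[0.5085899  0.09970218 0.20176308]
[(462, array([260.8, 188.2]))]
[[0.50553546 0.10530767]] [0.13863441]
rot [-1.000e-03  4.000e-04  5.583e-01] | shift before rot cm [-39.93 -20.37   0.1 ] | after rot cm [-44.65   3.87   0.07]
```

View pics/w3.png

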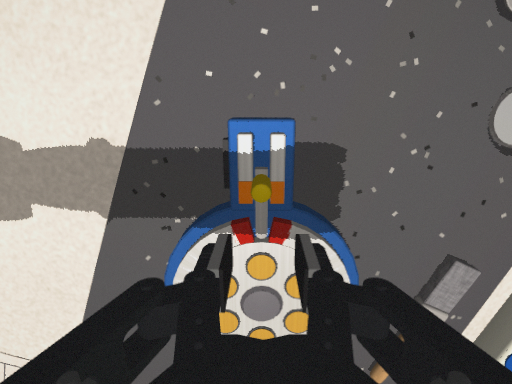

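The bolt is home: the handle at (261,188) is 138.6 mm from the hub, and the tip at (261,235) sits between the red blocks. Next I move to the key with the fingers shut.

>>> move_arm(linear=[[-1, -0.5, 0], [-2, -1, 0], [-3, -1.5, 0], [-3, -1.5, 0], [-3, -1.5, 0], [-3, -1.5, 0], [-3, -1.5, 0], [-3, -1.5, 0], [-3, -1.5, 0], [-3, -1.5, 0], [-3, -1.5, 0], [-3, -1.5, 0], [-3, -1.5, 0], [-3, -1.5, 0], [-2, -1.2, 0], [-1, -0.7, 0], [0, 0, 0]], rot=[[0, 0, 0], [0, 0, 0], [0, 0, 0], [0, 0, 0], [0, 0, 0], [0, 0, 0], [0, 0, 0], [0, 0, 0], [0, 0, 0], [0, 0, 0], [0, 0, 0], [0, 0, 0], [0, 0, 0], [0, 0, 0], [0, 0, 0], [0, 0, 0], [0, 0, 0]], claw=[1, 1, 1, 1, 1, 1, 1, 1, 1, 1, 1, 1, 1, 1, 1, 1, 1])

```text
time_s: 15.05
tcp_pos: [0.4651, -0.372, 0.1999]
tcp_rot: [-179.9, -0.1, 111.8]
contact_force: [-0.4, 0.6, 0.9]
opening: 0.0
grip_force: 0.0
```

>>> move_arm(linear=[[0, 0, 0], [0, 0, 0], [0, 0, 0], [0, 0, 0], [0, 0, 0], [0, 0, 0], [0, 0, 0]], rot=[[0, 0, 0.112], [0, 0, 0.112], [0, 0, 0.112], [0, 0, 0.112], [0, 0, 0.112], [0, 0, 0], [0, 0, 0]], claw=[1, 1, 1, 1, 1, 1, 1])

```text
time_s: 15.75
tcp_pos: [0.4677, -0.368, 0.2011]
tcp_rot: [-180.0, -0.1, 80.2]
contact_force: [-0.4, -0.2, -0.2]
opening: 0.004
grip_force: 0.0
```

```bash
python3 - <<'E'
from h import *
o=get_obs(); print(o["tcp_pos"],o["tcp_rot"],o["opening"])
im=get_image("wrist"); cv2.imwrite("pics/w4.png",im["frame"])
b=blobs(im,(45,90,30),(85,255,255)); print(b)
p=cast(im,[x[1] for x in b],.074); print(p); plan([*p[np.argmax([x[0] for x in b])][:2],.105],80)
E
```

```text
[ 0.46773084 -0.36804674  0.20113251] [-1.79978103e+02 -5.98520550e-02  8.01832364e+01] 0.004368511489897386
[(777, array([258.3, 168.5])), (13775, array([438.4, 274.2])), (99, array([350.3, 323.7]))]
[[ 0.46811968 -0.34698212  0.074     ]
 [ 0.62885763 -0.48542999  0.074     ]
 [ 0.53553456 -0.5307811   0.074     ]]
rot [-0.0002 -0.0008  0.0023] | shift before rot cm [-8.77 17.89  9.61] | after rot cm [-8.72 17.91  9.62]
```

View pics/w4.png

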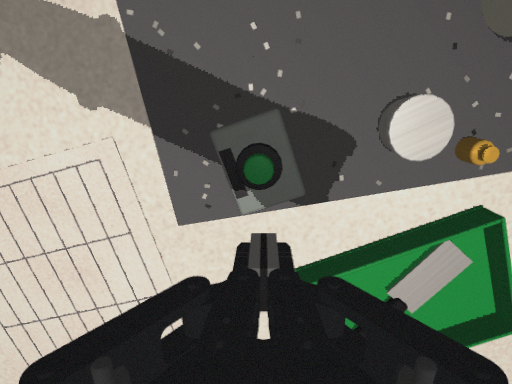

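The wrist view shows the key at (258,168), which casts to (0.468, -0.347) and agrees with the top view. There is free space around it.

>>> move_arm(linear=[[1, -0.15, 1], [1.07, -0.18, 2], [0, 0, 2], [0, 0, 2], [0, 0, 1.6], [0, 0, 1], [0, 0, 0], [0, 0, 0]], rot=[[0, 0, 0], [0, 0, 0], [0, 0, 0], [0, 0, 0], [0, 0, 0], [0, 0, 0], [0, 0, 0], [0, 0, 0]], claw=[1, 1, 1, 1, 1, 1, 1, 1])

```text
time_s: 16.6
tcp_pos: [0.468, -0.3489, 0.1058]
tcp_rot: [180.0, 0.0, 80.0]
contact_force: [0.3, -0.3, -0.3]
opening: -0.001
grip_force: 0.0
```

>>> move_arm(linear=[[0, 0, 0.4], [0, 0, 0.4], [0, 0, 0.4], [0, 0, 0.3], [0, 0, 0.2], [0, 0, 0.2], [0, 0, 0], [0, 0, 0]], rot=[[0, 0, 0], [0, 0, 0], [0, 0, 0], [0, 0, 0], [0, 0, 0], [0, 0, 0], [0, 0, 0], [0, 0, 0]], claw=[1, 1, 1, 1, 1, 1, 1, 1])

```text
time_s: 17.4
tcp_pos: [0.4679, -0.3489, 0.0872]
tcp_rot: [180.0, 0.0, 79.9]
contact_force: [-1.3, 0.7, 6.2]
opening: 0.001
grip_force: 2.9
```

>>> move_arm(linear=[[0, 0, 0.2], [0, 0, 0.1], [0, 0, 0]], rot=[[0, 0, 0], [0, 0, 0], [0, 0, 0]], claw=[1, 1, 1])

```text
time_s: 17.7
tcp_pos: [0.468, -0.349, 0.0869]
tcp_rot: [179.9, 0.1, 79.9]
contact_force: [-5.4, 3.7, 20.0]
opening: -0.002
grip_force: 9.4
```

The force climbs against a hard stop, so the key is right down. I release it and lift away.

>>> move_arm(linear=[[0, 0, -1], [0, 0, -2], [0, 0, -3], [0, 0, -3], [0, 0, -2], [0, 0, 0], [0, 0, 0], [0, 0, 0], [0, 0, 0], [0, 0, 0]], rot=[[0, 0, 0], [0, 0, 0], [0, 0, 0], [0, 0, 0], [0, 0, 0], [0, 0, 0], [0, 0, 0], [0, 0, 0], [0, 0, 0], [0, 0, 0]], claw=[1, 1, 1, 1, 1, 1, 1, 1, 1, 1])

```text
time_s: 18.7
tcp_pos: [0.4671, -0.3484, 0.192]
tcp_rot: [-179.9, -0.1, 79.9]
contact_force: [0.5, 0.7, 0.1]
opening: 0.004
grip_force: 0.0
```

```bash
python3 - <<'E'
from h import *
im=get_image("top"); h=np.array([.5573,-.0233])
b=[x[1] for x in blobs(im,(22,120,80),(35,255,255),10) if x[1][0]<240]; p=cast(im,b,.094)[:,:2]; print("handle",np.hypot(*(p-h).T))
b=[x[1] for x in blobs(im,(0,130,60),(6,255,255),8) if x[1][0]<300]; d=cast(im,np.array(b),.064)[:,:2].mean(0)-h; print(len(b),"notch",np.degrees(np.arctan2(d[1],d[0])))
o=get_obs(); print(o["tcp_pos"],o["contact_force"],abs(o["qvel"]).max())
E
```

```text
handle [0.13625834]
2 notch 111.95157903193181
[ 0.46721778 -0.34856021  0.19230126] [-0.60335297  0.16428648  0.26606835] 0.46928387892536266
```

```bash
python3 -c "
from rig import workorder
print(workorder.hand_in())"
```

```text
the job is handed in; nothing more can be done
None
```

I handed the job in at about 19 s. By the last camera check the notch was within about 0.2° of the bolt line and the bolt was home (handle 136 mm from the hub). I pressed the key to its stop after that and released it, but did not image it coming up. The hand-in returned no verdict.

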